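# Free the spice pestle from its drying clamp and stand it in the crock

### The job

The oiled wooden pestle has dried in its sprung clamp stand: swing the clamp arm up by its red crossbar until it flips past its hold-open point and stays open by itself, and only then take the pestle out. Stand the pestle upright in the blue crock, thick head down on the crock's floor, and leave the clamp open. Let go of it and leave the crock, the tins, the bottle, the pepper mill and the salt cellar standing where they are.

Things in the scene. Friction and masses are not known exactly. Their poses are not given: they have to be found in the camera images.
- clamp_hinge (a point): point on the clamp arm's hinge axis, 113 mm above the shelf, at the arm's middle; axes are those of the stand (see clamp). Cradle plane (pestle axis) at y = -75 mm. Two green bracket cheeks stand at x = +-18 mm, up to 17 mm above the axis
- clamp: fixed clamp stand: wooden board 200 x 155 x 15 mm with sloping cradle and green hinge bracket; origin under the cradle, on the shelf; board spans x +-100, y -45 to +110 mm. z up; x horizontal, along the hinge axis, from the pestle's low thick end to its high thin end; y horizontal, from cradle to hinge (y = +75 mm)
- clamp_arm (a joint): angle of the clamp arm, rad: 0 = closed, level, pressing on the pestle; grows as it swings up, to a stop at 2.1 where it leans back past the hinge. An over-centre spring drives it shut below about 1.1 and open above; about 6 N upwards at the crossbar starts it, less near 1.1
- clamp_bar (a point): centre of the arm's red crossbar: round, 16 mm thick, 146 mm long (73 mm each side of this point), parallel to the hinge axis and 150 mm from it; closed, at hinge height and y = -150 mm from it. A 16 mm thick steel arm carries it at its middle. Either half can be pinched from above; it turns in the fingers as the arm swings
- pestle_mid (a point): half-way up the wooden pestle, on its axis; 200 mm long, z from the foot of the thick head to the thin end. Head 34 mm across for 43 mm, then a 20 mm shaft. In the stand it slopes 45 degrees in V saddles, its foot on a stop; the shaft is free beyond 127 mm from the foot. The arm presses 92 mm from the foot. About 130 g, balanced about 75 mm from the foot
- pestle_foot (a point): centre of the flat underside of the pestle's thick head (100 mm from its middle); axes as pestle_mid
- crock: blue ceramic cylindrical crock, open at the top, 86 mm across outside, 76 mm inside, 105 mm high, floor 8 mm thick, about 0.7 kg, loose; origin at the centre of its underside, z up
- tin_a: closed round steel spice tin, 59 mm across, 52 mm high; origin at the centre of its underside. A bystander, beside one end of the clamp's crossbar
- tin_b: closed round steel spice tin, 59 mm across, 52 mm high; origin at the centre of its underside. A bystander, near the crock
- tin_c: closed round steel spice tin, 59 mm across, 52 mm high; origin at the centre of its underside. A bystander, at the back
- tin_d: closed round steel spice tin, 59 mm across, 52 mm high; origin at the centre of its underside. A bystander, at the back
- bottle: amber glass bottle with a cork, 56 mm across, 175 mm high; origin at the centre of its underside. A bystander beside one end of the clamp's crossbar
- mill: turned dark wooden pepper mill, 54 mm across at the foot, 176 mm high; origin at the centre of its underside. A bystander near the crock
- salt: white ceramic salt cellar with a lid knob, 62 mm across, 70 mm high; origin at the centre of its underside. A bystander near the crock
Not all that is in view belongs to the job. Of the things shaped like the part that bears pestle_mid, the wooden one is meant.

How it is judged:
By the outcome, as a careful person would: the job done as asked, in the order asked, and still so for the second after the job is handed in, with the robot touching nothing.
It also fails if it takes over 58 s, if anything falls off the work surface, if the arm or the gripper's body presses on something with over 40 N, if the wrist force passes 120 N, or if a joint passes its speed limit or range.

### The arm

A 6-joint arm with a two-finger parallel gripper is mounted at the origin on the work surface. World frame = base frame: x ahead of the robot, y to its left, z up, the work surface at z = 0. Lengths are in m, angles in rad, forces in N, time in s.
With the tool pointing down it reaches from about 0.3 to 0.775 m from the base axis. Payload 14.6 kg.
Tool frame: the origin (TCP) lies midway between the tips of the shut fingers; the grasp point (between the pads) lies 19 mm behind it (ctrl.pinch_z is the distance from the TCP to the grasp point, in m); z points along the fingers, y is the line along which they close (so a half turn about z gives the same grasp; the last joint's range is limited). The gripper opens to 94 mm and grips with 3 to 60 N. Pads are 16 mm wide; open, the fingers measure 119 mm over their backs; the gripper's body (75 mm by 177 mm) begins 78 mm behind the grasp point.
Start: joints at [1.116, 0.3, 1.521, -0, 1.321, -0.067], TCP at [0.208, 0.509, 0.205] pointing down, gripper open.
Joint ranges: [-3.03, 3.03], [-0.79, 2.21], [0.23, 2.52], [-1.04, 4.18], [0, 3.07], [-2.55, 2.55]. Speed limits (rad/s): [2.22, 2.22, 2.57, 3.14, 3.14, 3.14].

### API

Orientations are given as [roll, pitch, yaw] about the fixed x, y, z axes, in that order (R = Rz(yaw) Ry(pitch) Rx(roll)).
In Python, from station import ctrl gives the robot as it stands.
- The arm moves only by the tool jog_arm, never from a script. Its argument "motion" is a list of rows, each a list of 7 numbers: the shift along the tool's x, y, z in m, then the turn, a rotation vector about the tool's x, y, z in rad, then the opening, from -1 (shut) to 1 (fully open). In form: [[tx, ty, tz, rx, ry, rz, gripper], ...]. A call has 1 to 5 rows; each row shifts and turns the commanded pose from where the row before left it, along the tool's axes as they then stand; what a row does not reach is not made up. A row lasts 1/10 s, in which the tool goes at most 50 mm and 8.59 degrees, less where a joint would pass 70% of its speed; a pose out of reach is approached as far as the arm can. A call is refused whole if a number of a shift passes 0.05 or a number of a turn 0.15, either way. A call with a gripper value outside its range is refused whole. The fingers move at their own pace and stop on an object; "squeeze" is the grip in N (left out, the last holds). Time passes only in rows, so rows that do not move let the fingers close. It gives the time, the measured TCP pose, the force, the opening and the grip force at its end, in the units of the state.
- ctrl.get_obs(): the state, without advancing time (a new reading comes with each control period).
- ctrl.camera(name): name is "scene" or "side" or "wrist"; returns the picture (420x560x3 uint8, red, green, blue); there is no depth.
- ctrl.camera_model(name): a dict with "intrinsics" (3x3 intrinsics, pixels), "rvec" (rotation vector, rad) and "tvec" (3), from world to camera coordinates, as OpenCV has them. Camera axes: x right, y down, z forward; pixel columns grow to the right and rows downward; lengths in m; the calibration is good to about 2 mm. A picture is of the moment at which its call begins: read the wrist's pose just before it. camera_model takes no time and is no camera call; for the wrist camera it gives the pose at the moment of the call.
- ctrl.hand_in(): hands the job in; it is judged then, once.
The state is a dict: "time_s": time; "qpos": joint angles; "joint_vel": joint speeds; "tau": joint torques, N m; "ee_pos": TCP position; "eef_rot": TCP orientation; "force": force on the tool from outside, world axes, zero at the start; "moment": the same for the moment, N m; "grip_width": finger opening in m; "grip_force": force on a finger pad.
Only numpy, scipy, OpenCV 4.12 (cv2) and the standard library are available. Lean on these libraries where they do the work, as an engineer would, in place of code of your own. Each camera call takes 0.05 s, during which the arm holds its last target. There are 200 camera calls.

## Working session

There is one attempt and no reset: what is moved stays moved. The work goes in short steps, Python scripts to look and compute and a tool call to move; the robot and the scene stay as the last step left them, time stands still between calls to the robot, and variables do not carry over. Pictures are saved under pics/ and viewed, at most 12 in all, crops included, and the job is handed in when it is done.

Besides the shell and the picture viewer there is one more tool, called after "Emit:" as name([rows], argument=value, ...), one row to a line, values as JSON. jog_arm: Moves the arm, as the interface text tells. Its arguments: {"type":"object","properties":{"motion":{"type":"array"},"squeeze":{"type":"number"}},"required":["motion"]}

```bash
mkdir -p pics; ls
python3 - <<'E'
from station import ctrl
import cv2
for n in ("scene","side"):
    cv2.imwrite(f"pics/{n}0.png",ctrl.camera(n)[:,:,::-1])
    m=ctrl.camera_model(n);print(n,m)
print(ctrl.get_obs())
E
```

```text
pics
scene {'intrinsics': array([[393.35982629,   0.        , 270.04100414],
       [  0.        , 393.35982629, 208.43901161],
       [  0.        ,   0.        ,   1.        ]]), 'rvec': array([ 0.74983604,  2.62051983, -1.08950949]), 'tvec': array([ 0.37187902, -0.18849024,  1.44517345])}
side {'intrinsics': array([[489.38456971,   0.        , 276.27589426],
       [  0.        , 489.38456971, 211.96535129],
       [  0.        ,   0.        ,   1.        ]]), 'rvec': array([ 0.15171813, -2.91961003,  1.04796746]), 'tvec': array([0.51904966, 0.02898482, 1.48045317])}
{'time_s': 0.1, 'qpos': array([ 1.11638759e+00,  3.00402757e-01,  1.52152209e+00, -4.04105885e-05,
        1.32066625e+00, -6.66146952e-02]), 'joint_vel': array([-0.00075859, -0.0006171 , -0.00261781,  0.00144825,  0.00078851,
       -0.00017073]), 'tau': array([ 7.45612579e-04, -5.32637680e+01, -3.53290915e+01,  7.08927191e-02,
        2.34624505e-02, -7.13372401e-05]), 'ee_pos': array([0.20790031, 0.50894576, 0.20494876]), 'eef_rot': array([-3.14059382e+00, -2.74057136e-05,  2.75380863e+00]), 'force': array([-0.12472954,  0.4317268 , -0.38930205]), 'moment': array([ 0.03565335, -0.00597769, -0.01638407]), 'grip_force': 0.0, 'grip_width': 0.09395977740260322}
```

View pics/scene0.png

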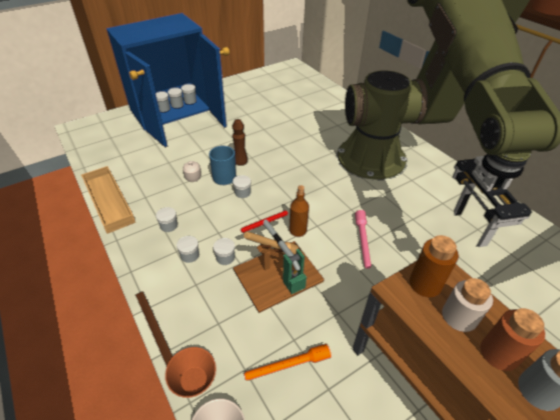

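View pics/side0.png

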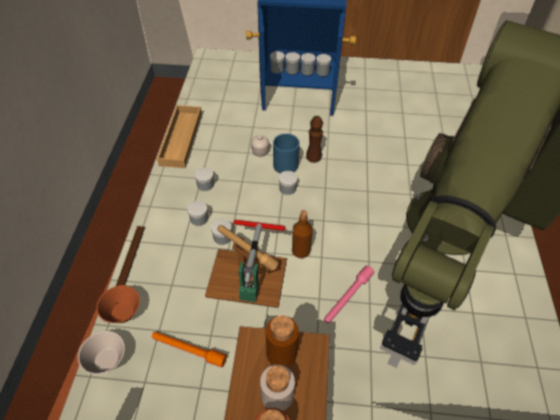

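Run:
```python
import cv2
a=cv2.imread("pics/scene0.png")[115:310,155:330]
b=cv2.imread("pics/side0.png")[110:305,185:325]
cv2.imwrite("pics/c1.png",cv2.resize(a,None,fx=3,fy=3,interpolation=cv2.INTER_CUBIC))
cv2.imwrite("pics/c2.png",cv2.resize(b,None,fx=3,fy=3,interpolation=cv2.INTER_CUBIC))
```

```text
(no output)
```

View pics/c1.png

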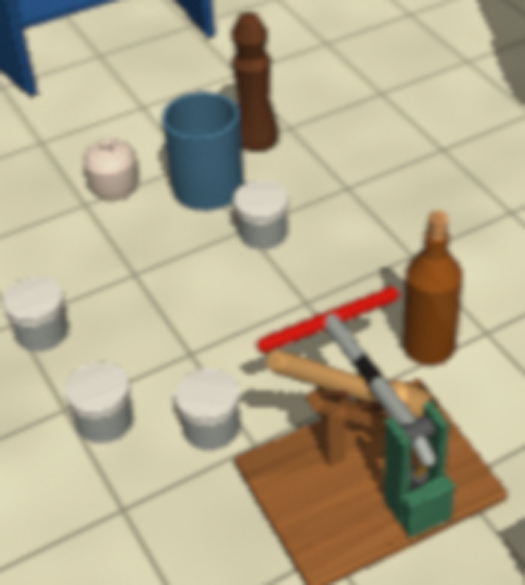

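View pics/c2.png

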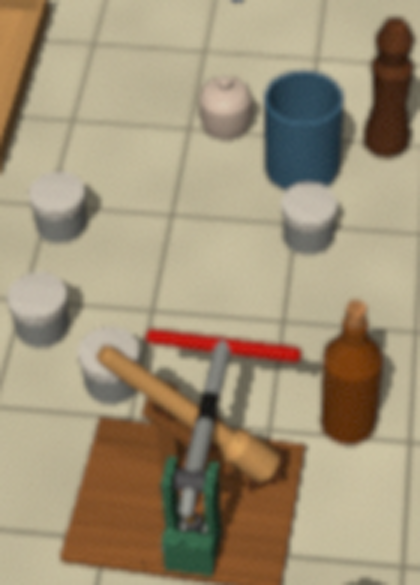

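```bash
cat > h.py <<'E'
import numpy as np, cv2
from scipy.optimize import least_squares
from station import ctrl
M={n:ctrl.camera_model(n) for n in("scene","side")}
def proj(n,P,m=None):
    m=m or M[n]; return cv2.projectPoints(np.array(P,float).reshape(-1,3),m["rvec"],m["tvec"],m["intrinsics"],None)[0][:,0]
OFF={"scene":(155,115),"side":(185,110)}
def full(n,u): return (np.array(u)+.5)/3-.5+OFF[n]
def rz(a): c,s=np.cos(a),np.sin(a); return np.array([[c,-s,0],[s,c,0],[0,0,1]])
E
python3 - <<'E'
from h import *
ob={"scene":[((73,-75,113),(262,346)),((-73,-75,113),(396,294)),((100,-45,15),(235,460)),((-100,110,15),(505,493)),((-100,-45,15),(420,380))],
"side":[((73,-75,113),(149,337)),((-73,-75,113),(299,355)),((100,-45,15),(100,418)),((100,110,15),(62,560)),((-100,-45,15),(305,447))]}
def res(p,flat=True):
    r=[]
    for n in ob:
        P=np.array([o[0] for o in ob[n]])/1000@rz(p[2]).T+[p[0],p[1],0]
        r.append(proj(n,P)-full(n,[o[1] for o in ob[n]]))
    return np.concatenate(r).ravel()
best=min((least_squares(res,[.5,.2,a],loss="soft_l1") for a in(0,1.6,3.1,-1.6)),key=lambda s:s.cost)
print("clamp",best.x,best.cost,res(best.x).reshape(-1,2).round(1).tolist())
for nm,z,a,b in [("crock",.105,(202,116),(303,98)),("tin_a",.052,(208,388),(110,350)),("tin_b",.052,(261,198),(309,202)),("bottle",.175,(438,213),(357,305)),("mill",.176,(248,14),(396,20)),("salt",.07,(110,144),(226,80)),("tinL",.052,(98,385),(40,293)),("tinU",.052,(35,298),(58,191))]:
    f=lambda p:np.concatenate([proj("scene",[p[0],p[1],z])-full("scene",a),proj("side",[p[0],p[1],z])-full("side",b)]).ravel()
    s=least_squares(f,[.5,.2]);print(nm,s.x.round(4),s.fun.round(1))
p=best.x;print("hinge",(rz(p[2])@[0,.075,0]+[p[0],p[1],.113]),"bar",rz(p[2])@[0,-.075,0]+[p[0],p[1],.113],"xaxis",rz(p[2])[:,0])
# pestle endpoints free triangulation
for nm,a,b in [("thin",(274,360),(107,354)),("headfoot",(424,398),(270,465))]:
    f=lambda p:np.concatenate([proj("scene",p)-full("scene",a),proj("side",p)-full("side",b)]).ravel()
    s=least_squares(f,[.5,.2,.1]);print(nm,s.x,s.fun.round(1), "in stand",rz(p[2]).T@(s.x-[p[0],p[1],0]))
E
```

```text
clamp [ 0.56914878  0.23313178 -0.07008122] 24.093145131654587 [[-5.7, 2.0], [-2.0, 0.7], [1.2, -1.5], [3.7, 0.6], [2.4, -1.0], [-5.7, -1.3], [-3.0, 0.0], [1.6, -0.1], [-0.0, -0.4], [2.4, 0.3]]
crock [ 0.5102 -0.1838] [-0.4 -0.1  0.3  0.3]
tin_a [0.6658 0.1265] [-0.1  0.7  0.5 -0.5]
tin_b [ 0.4943 -0.0845] [-0.3 -0.1  0.2  0.2]
bottle [0.4327 0.1497] [-0.4  0.6  0.5 -0.1]
mill [ 0.4196 -0.235 ] [-0.2 -0.   0.1  0.2]
salt [ 0.6007 -0.2394] [-0.4 -0.8  0.1  0.9]
tinL [0.7484 0.066 ] [ 0.  -0.3 -0.2  0.2]
tinU [ 0.7571 -0.0722] [-0.3 -0.3  0.1  0.5]
hinge [0.57440057 0.30794767 0.113     ] bar [0.56389699 0.15831588 0.113     ] xaxis [ 0.99754532 -0.07002387  0.        ]
thin [0.6423615  0.22166393 0.17084124] [ 0.1  0.3  0.  -0.3] in stand [ 0.07383603 -0.00631306  0.17084124]
headfoot [0.50112925 0.23905702 0.04885571] [ 0.2  0.4  0.  -0.5] in stand [-0.06826747  0.0011477   0.04885571]
```

Run:
```python
from h import *
T={}
for nm,a,b in [("bar+",(262,346),(149,337)),("bar-",(396,294),(299,355)),("armbar",(331,322),(222,346)),("b+-",(235,460),(100,418)),("b--",(420,380),(305,447)),("cheekL",(393,418),(171,463)),("cheekR",(437,405),(214,463))]:
    f=lambda p:np.concatenate([proj("scene",p)-full("scene",a),proj("side",p)-full("side",b)]).ravel()
    s=least_squares(f,[.5,.2,.1]);T[nm]=s.x;print(nm,s.x.round(4),s.fun.round(1))
d=T["bar+"]-T["bar-"];print(np.linalg.norm(d),np.arctan2(d[1],d[0]));d=T["b+-"]-T["b--"];print(np.linalg.norm(d),np.arctan2(d[1],d[0]))
```

```text
bar+ [0.6207 0.1555 0.113 ] [ 0.1  0.1  0.  -0.2]
bar- [0.483  0.161  0.1101] [-0.1 -0.2 -0.   0.2]
armbar [0.5532 0.1602 0.1121] [-0.2 -0.4 -0.   0.4]
b+- [0.6704 0.1822 0.0136] [-0.1 -0.2 -0.   0.3]
b-- [0.4731 0.1933 0.0126] [ 0.  0.  0. -0.]
cheekL [0.5773 0.3001 0.1343] [ 0.4  0.8  0.1 -0.9]
cheekR [0.5407 0.3057 0.1395] [-0.5 -0.9 -0.1  1. ]
0.1377888748056211 -0.0403559452848627
0.1975983179939128 -0.055983942057702504
```

Emit:
jog_arm([
  [0,0,-0.03,0,0,-0.112,0],
  [0,0,-0.03,0,0,-0.112,0],
  [0,0,-0.02,0,0,-0.112,0],
  [-0.033,-0.033,0,0,0,0,0],
  [-0.033,-0.033,0,0,0,0,0],
], squeeze=20)

```text
time_s: 0.6
ee_pos: [0.2706, 0.4392, 0.2854]
eef_rot: [3.142, 0.0, 3.092]
force: [1.2, -0.8, -0.3]
grip_width: 0.0574
grip_force: 0.0
```

Emit:
jog_arm([
  [-0.033,-0.033,0,0,0,0,0],
  [-0.033,-0.033,0,0,0,0,0],
  [-0.033,-0.033,0,0,0,0,0],
  [-0.033,-0.033,0,0,0,0,0],
  [-0.033,-0.033,0,0,0,0,0],
])

```text
time_s: 1.1
ee_pos: [0.4276, 0.2648, 0.2853]
eef_rot: [-3.141, -0.0, 3.09]
force: [-0.2, 0.6, 1.0]
grip_width: 0.0472
grip_force: 0.0
```

Emit:
jog_arm([
  [-0.031,-0.033,0,0,0,0,-0.1],
  [-0.031,-0.033,0,0,0,0,-0.1],
  [-0.025,-0.026,0.03,0,0,0,-0.1],
  [0,0,0.03,0,0,0,-0.1],
  [0,0,0,0,0,0,-0.1],
])

```text
time_s: 1.6
ee_pos: [0.5077, 0.169, 0.2216]
eef_rot: [-3.139, -0.007, 3.088]
force: [-0.7, 0.6, -0.2]
grip_width: 0.0421
grip_force: 0.0
```

Run:
```python
from h import *
o=ctrl.get_obs();m=ctrl.camera_model("wrist");im=ctrl.camera("wrist")
cv2.imwrite("pics/w1.png",im[:,:,::-1]);print(o["ee_pos"],o["eef_rot"])
h=cv2.cvtColor(im,cv2.COLOR_RGB2HSV);k=((h[...,0]<6)|(h[...,0]>174))&(h[...,1]>190)&(h[...,2]>90)
v,u=np.nonzero(k);R=cv2.Rodrigues(m["rvec"])[0];C=-R.T@m["tvec"];print(len(u),C)
d=np.c_[u,v,np.ones(len(u))]@np.linalg.inv(m["intrinsics"]).T@R
P=C+d*((.113-C[2])/d[:,2])[:,None]
c,s=np.cos(-.052),np.sin(-.052)
a=P[:,0]*c+P[:,1]*s;b=-P[:,0]*s+P[:,1]*c
pc=np.polyfit(P[:,0],P[:,1],1);print("slope,y at .515",pc,np.polyval(pc,.515),"xrange",np.percentile(P[:,0],[0.5,50,99.5]),"width",np.std(b)*12**.5)
```

```text
[0.50765659 0.16895176 0.22155893] [-3.13948455 -0.00680523  3.08806955]
1511 [0.43660217 0.17401322 0.40173872]
slope,y at .515 [-0.05387888  0.1866622 ] 0.1589145715188032 xrange [0.48077728 0.53961155 0.61621623] width 0.013354140087610218
```

View pics/w1.png

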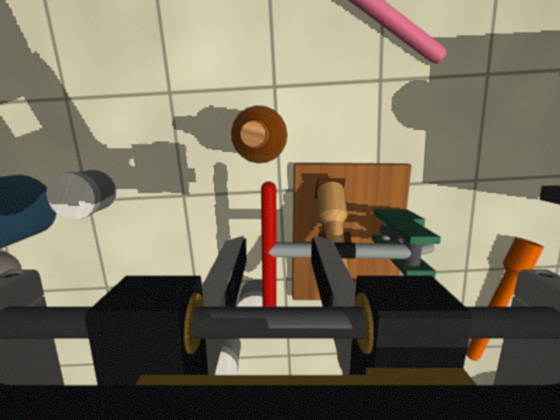

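Emit:
jog_arm([
  [-0.005,-0.0098,0.03,0,0,0,-0.1],
  [0,0,0.035,0,0,0,-0.1],
  [0,0,0.035,0,0,0,-0.1],
  [0,0,0.028,0,0,0,-0.1],
  [0,0,0,0,0,0,-0.1],
])

```text
time_s: 2.15
ee_pos: [0.5122, 0.1606, 0.0961]
eef_rot: [-3.141, -0.003, 3.091]
force: [0.2, 0.2, -0.3]
grip_width: 0.0423
grip_force: 0.0
```

Emit:
jog_arm([
  [0,0,0,0,0,0,-1],
  [0,0,0,0,0,0,-1],
  [0,0,0,0,0,0,-1],
  [0,0,0,0,0,0,-1],
], squeeze=20)

```text
time_s: 2.55
ee_pos: [0.5139, 0.158, 0.0987]
eef_rot: [-3.138, 0.002, 3.09]
force: [1.4, -11.3, 6.2]
grip_width: 0.0153
grip_force: 20.0
```

Emit:
jog_arm([
  [0,0.001,-0.018,0,0,0,-1],
  [0,0.003,-0.018,0,0,0,-1],
  [0,0.005,-0.017,0,0,0,-1],
  [0,0.007,-0.0165,0,0,0,-1],
  [0,0.0095,-0.0155,0,0,0,-1],
])

```text
time_s: 3.05
ee_pos: [0.5154, 0.1805, 0.1849]
eef_rot: [-3.132, 0.002, 3.087]
force: [-3.7, -40.6, 15.2]
grip_width: 0.0171
grip_force: 20.0
```

Emit:
jog_arm([
  [0,0.011,-0.014,0,0,0,-1],
  [0,0.0125,-0.013,0,0,0,-1],
  [0,0.014,-0.011,0,0,0,-1],
  [0,0.0155,-0.0095,0,0,0,-1],
  [0,0.0165,-0.0075,0,0,0,-1],
])

```text
time_s: 3.55
ee_pos: [0.5199, 0.2542, 0.2417]
eef_rot: [3.141, 0.007, 3.088]
force: [7.2, -4.7, 5.5]
grip_width: 0.0153
grip_force: 20.0
```

Emit:
jog_arm([
  [0,0.017,-0.004,0,0,0,-1],
  [0,0.0175,-0.002,0,0,0,-1],
  [0,0.018,0,0,0,0,-1],
  [0,0.018,0.002,0,0,0,-1],
  [0,0.018,0.004,0,0,0,-1],
])

```text
time_s: 4.05
ee_pos: [0.5248, 0.3451, 0.2417]
eef_rot: [3.136, 0.009, 3.09]
force: [11.0, 5.0, 6.9]
grip_width: 0.0154
grip_force: 20.0
```

Emit:
jog_arm([
  [0,0.017,0.006,0,0,0,-1],
  [0,0.01,0.004,0,0,0,-1],
  [0,0,0,0,0,0,-1],
])

```text
time_s: 4.35
ee_pos: [0.5261, 0.3726, 0.2299]
eef_rot: [3.136, 0.008, 3.09]
force: [13.8, 9.2, 6.0]
grip_width: 0.0155
grip_force: 20.0
```

Emit:
jog_arm([
  [0,0,0,0,0,0,-0.1],
  [0,0,0,0,0,0,-0.1],
  [0,0,0,0,0,0,-0.1],
  [0,0,-0.02,0,0,0,-0.1],
  [0,0,-0.03,0,0,0,-0.1],
])

```text
time_s: 4.85
ee_pos: [0.5237, 0.3698, 0.2769]
eef_rot: [-3.139, -0.003, 3.09]
force: [-0.3, 0.7, -0.5]
grip_width: 0.0419
grip_force: 0.0
```

Emit:
jog_arm([
  [0,0,-0.04,0,0,0,-0.1],
  [-0.02,-0.025,0,0,0,0,-0.1],
  [-0.03,-0.04,0,0,0,0,-0.1],
  [-0.03,-0.04,0,0,0,0,-0.1],
  [0,0,0,0,0,0,-0.1],
])

```text
time_s: 5.35
ee_pos: [0.6011, 0.2562, 0.3175]
eef_rot: [-3.14, 0.0, 3.084]
force: [0.6, -0.5, 0.2]
grip_width: 0.0425
grip_force: 0.0
```

Run:
```python
from h import *
o=ctrl.get_obs();print(o["ee_pos"],o["force"])
a=ctrl.camera("scene")[:,:,::-1];b=ctrl.camera("side")[:,:,::-1];w=ctrl.camera("wrist")[:,:,::-1]
np.save("w2.npy",w);m=ctrl.camera_model("wrist");np.savez("w2m.npz",**m)
cv2.imwrite("pics/s2.png",a);cv2.imwrite("pics/d2.png",b);cv2.imwrite("pics/w2.png",w)
A=cv2.resize(a[180:320,190:340],(400,373));B=cv2.resize(b[180:320,190:340],(400,373))
cv2.imwrite("pics/c3.png",np.hstack([A,B]))
```

```text
[0.60109934 0.25617837 0.31746371] [ 0.56589519 -0.50877942  0.24551422]
```

View pics/c3.png

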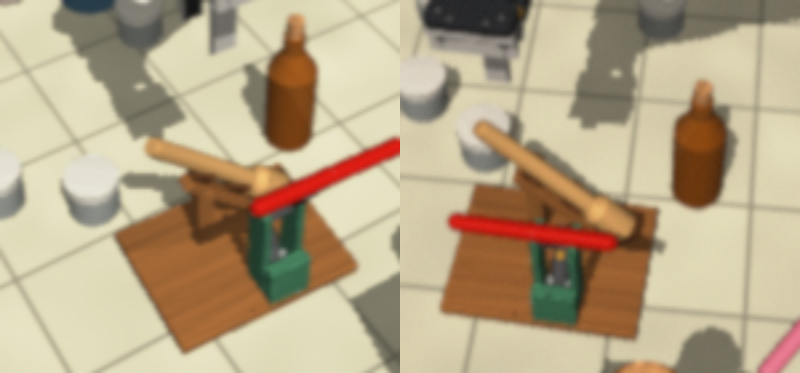

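Run:
```python
from h import *
g=lambda u:np.array([190+(u[0]+.5)/2.667-.5,180+(u[1]+.5)/2.667-.5])
for nm,a,b in [("thin end centre",(153,147),(83,129)),("neck",(252,178),(190,208))]:
    f=lambda p:np.concatenate([proj("scene",p)-g(a),proj("side",p)-g(b)]).ravel()
    s=least_squares(f,[.5,.2,.1]);print(nm,s.x,s.fun.round(1))
# wrist: tan-wood pixels' shaft axis
```

```text
thin end centre [0.64069405 0.22375151 0.17167419] [ 0.1  0.2  0.  -0.2]
neck [0.5383568  0.23600172 0.07299874] [ 0.3  0.5  0.  -0.6]
```

View pics/w2.png

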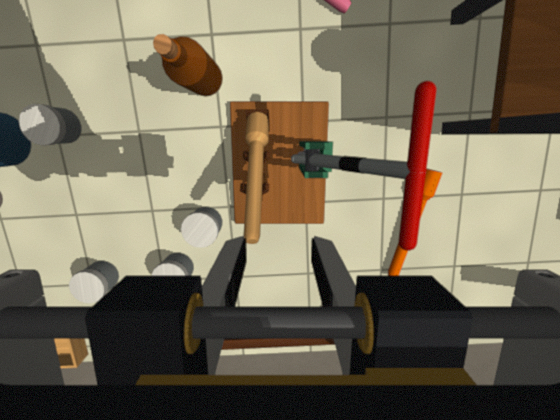

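Run:
```python
from h import *
m=dict(np.load("w2m.npz"));R=cv2.Rodrigues(m["rvec"])[0];C=-R.T@m["tvec"]
for uv,z in (((252,238),.171),((254,200),.14),((255.5,165),.10)):
    d=R.T@np.linalg.inv(m["intrinsics"])@[*uv,1];print(C+d*(z-C[2])/d[2])
print(proj("x",[[.6407,.2238,.1717],[.5384,.236,.073]],m))
```

```text
[0.64179698 0.22879315 0.171     ]
[0.60280032 0.23148322 0.14      ]
[0.56333065 0.23314116 0.1       ]
[[247.64740499 237.52952752]
 [257.70511053 145.30736973]]
```

Emit:
jog_arm([
  [-0.0135,-0.0263,0,0,0,0,0.1],
  [0,0,0,0,0.13,0,0.1],
  [0,0,0,0,0.13,0,0.1],
  [-0.011,0,0.041,0,0,0,0.1],
  [-0.011,0,0.041,0,0,0,0.1],
])

```text
time_s: 6.0
ee_pos: [0.6112, 0.2356, 0.2316]
eef_rot: [3.141, -0.259, 3.091]
force: [0.0, -0.8, -1.7]
grip_width: 0.0518
grip_force: 0.0
```

Emit:
jog_arm([
  [-0.011,0,0.041,0,0,0,0.1],
  [0,0,0,0,0,0,0.1],
  [0,0,0,0,0,0,0.1],
])

```text
time_s: 6.3
ee_pos: [0.6108, 0.2353, 0.1918]
eef_rot: [3.141, -0.259, 3.091]
force: [0.3, 0.6, 0.5]
grip_width: 0.0517
grip_force: 0.0
```

Emit:
jog_arm([
  [-0.009,-0.006,0.03,0,0,0,0.1],
  [-0.0095,0,0.03,0,0,0,0.1],
  [0,0,0,0,0,0,0.1],
])

```text
time_s: 6.6
ee_pos: [0.6127, 0.2284, 0.1266]
eef_rot: [-3.141, -0.262, 3.09]
force: [-1.3, 1.2, -0.8]
grip_width: 0.0515
grip_force: 0.0
```

Run:
```python
from h import *
o=ctrl.get_obs();print(o["ee_pos"],o["force"])
w=ctrl.camera("wrist")[:,:,::-1];b=ctrl.camera("side")[:,:,::-1]
cv2.imwrite("pics/w3.png",np.hstack([cv2.resize(w,(480,360)),cv2.resize(b[170:290,200:306],(318,360))]))
```

```text
[0.61265646 0.22839781 0.12662936] [-1.25826917  1.20201288 -0.82079001]
```

View pics/w3.png

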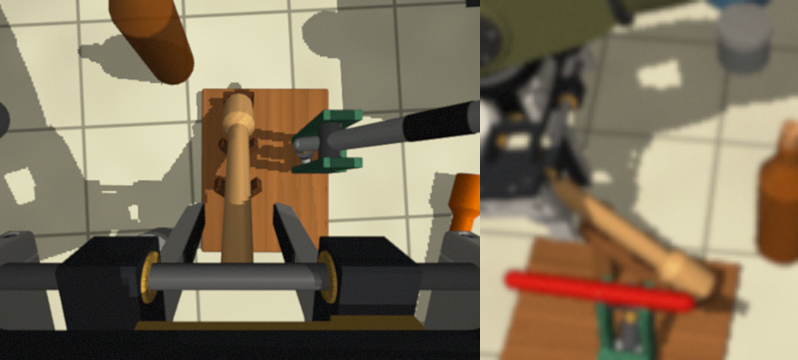

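Emit:
jog_arm([
  [0,0,0,0,0,0,-1],
  [0,0,0,0,0,0,-1],
  [0,0,0,0,0,0,-1],
  [0,0,0,0,0,0,-1],
], squeeze=45)

```text
time_s: 7.1
ee_pos: [0.6133, 0.2283, 0.128]
eef_rot: [3.141, -0.259, 3.09]
force: [0.7, 0.4, 0.9]
grip_width: 0.0231
grip_force: 0.0
```

Emit:
jog_arm([
  [0.004,0,-0.015,0,0,0,-1],
  [0.0065,0,-0.025,0,0,0,-1],
  [0.008,0,-0.03,0,0,0,-1],
  [0.01,0,-0.038,0,0,0,-1],
  [0.01,0,-0.038,0,0,0,-1],
])

```text
time_s: 7.6
ee_pos: [0.6132, 0.228, 0.281]
eef_rot: [3.142, -0.26, 3.09]
force: [0.1, -0.7, -1.0]
grip_width: 0.0193
grip_force: 45.0
```

Emit:
jog_arm([
  [0.0105,0,-0.039,0,0,0,-1],
  [0.0105,0,-0.039,0,0,0,-1],
  [0.008,0,-0.03,0,0,0,-1],
  [0,0,0,0,-0.13,0,-1],
  [0,0,0,0,-0.13,0,-1],
])

```text
time_s: 8.1
ee_pos: [0.6147, 0.2281, 0.3908]
eef_rot: [3.141, 0.006, 3.09]
force: [1.0, 0.1, -1.4]
grip_width: 0.0194
grip_force: 45.0
```

Emit:
jog_arm([
  [0,0,0,0,-0.131,0,-1],
  [0,0,0,0,-0.131,0,-1],
  [0,0,0,0,-0.131,0,-1],
  [0,0,0,0,-0.131,0,-1],
  [0,0,0,0,0,0,-1],
])

```text
time_s: 8.6
ee_pos: [0.611, 0.2284, 0.3904]
eef_rot: [-3.141, 0.526, 3.091]
force: [-0.5, 0.1, -0.7]
grip_width: 0.0192
grip_force: 45.0
```

Emit:
jog_arm([
  [0.006,-0.03,-0.0035,0,0,0,-1],
  [0.006,-0.04,-0.0035,0,0,0,-1],
  [0.006,-0.042,-0.0035,0,0,0,-1],
  [0.006,-0.042,-0.0035,0,0,0,-1],
  [0.006,-0.042,-0.0035,0,0,0,-1],
])

```text
time_s: 9.1
ee_pos: [0.568, 0.0328, 0.3918]
eef_rot: [3.14, 0.522, 3.09]
force: [0.9, -0.4, -0.9]
grip_width: 0.0192
grip_force: 45.0
```

Emit:
jog_arm([
  [0.006,-0.042,-0.0035,0,0,0,-1],
  [0.006,-0.042,-0.0035,0,0,0,-1],
  [0.006,-0.042,-0.0035,0,0,0,-1],
  [0.006,-0.042,-0.0035,0,0,0,-1],
  [0.006,-0.03,-0.0035,0,0,0,-1],
])

```text
time_s: 9.6
ee_pos: [0.523, -0.164, 0.3921]
eef_rot: [3.14, 0.523, 3.089]
force: [0.4, 0.4, -1.6]
grip_width: 0.0191
grip_force: 45.0
```

Emit:
jog_arm([
  [0,-0.02,0,0,0,0,-1],
  [0,0,0,0,0,0,-1],
  [0,0,0,0,0,0,-1],
])

```text
time_s: 9.9
ee_pos: [0.5227, -0.1818, 0.3913]
eef_rot: [3.14, 0.523, 3.089]
force: [-0.1, 1.0, -1.3]
grip_width: 0.0192
grip_force: 45.0
```

Run:
```python
from h import *
o=ctrl.get_obs();print(o["ee_pos"],o["eef_rot"],o["grip_width"])
a=ctrl.camera("scene")[:,:,::-1];b=ctrl.camera("side")[:,:,::-1]
cv2.imwrite("pics/s4.png",a);cv2.imwrite("pics/d4.png",b)
A=cv2.resize(a[60:210,150:290],(392,420),interpolation=cv2.INTER_CUBIC);B=cv2.resize(b[50:200,220:360],(392,420),interpolation=cv2.INTER_CUBIC)
cv2.imwrite("pics/c4.png",np.hstack([A,B]))
```

```text
[ 0.5226505  -0.18181216  0.3913146 ] [3.14023861 0.52337682 3.08910198] 0.019183177946710393
```

View pics/c4.png

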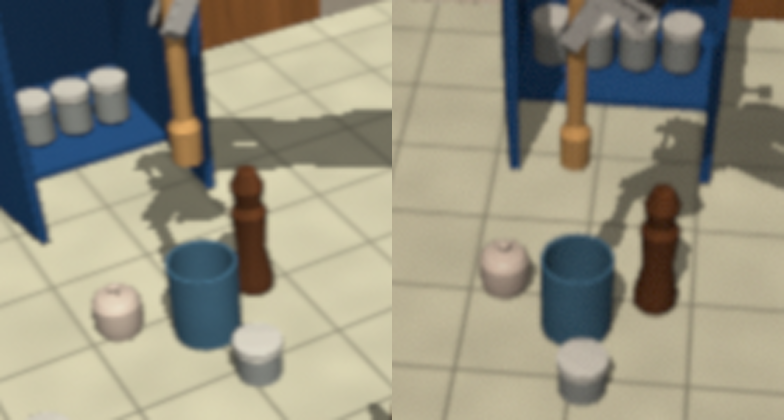

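```bash
cat > fit.py <<'E'
from h import *
def fitp(g,foot,neck,up):
    def f(p):
        d=np.array([p[3],p[4],1]);d/=np.linalg.norm(d);F=p[:3];r=[]
        for n in("scene","side"):
            q=proj(n,[F,F+.043*d,F+.16*d]);r+=[q[0]-g(n,foot[n]),q[1]-g(n,neck[n])]
            t=(q[2]-q[1])/np.linalg.norm(q[2]-q[1]);e=g(n,up[n])-q[1];r+=[[t[0]*e[1]-t[1]*e[0],0]]
        return np.concatenate(r)
    s=least_squares(f,[.5,-.18,.2,0,0]);print(s.x.round(4),s.fun.round(1));return s.x
E
python3 - <<'E'
from fit import *
O={"scene":(150,60),"side":(220,50)};g=lambda n,u:(np.array(u)+.5)/2.8-.5+O[n]
fitp(g,{"scene":(188,159),"side":(182,162)},{"scene":(183.5,123),"side":(183,132)},{"scene":(175.5,25),"side":(184,22)})
# crock rim recheck
a,b=(203,263),(185,258)
f=lambda p:np.concatenate([proj("scene",[p[0],p[1],.105])-g("scene",a),proj("side",[p[0],p[1],.105])-g("side",b)]).ravel()
s=least_squares(f,[.5,-.2]);print(s.x,s.fun.round(1))
E
```

```text
[ 0.5152 -0.1776  0.2481 -0.0013  0.0498] [-0.1  0.1  0.4  0.5 -0.   0.   0.1  0.1 -0.1 -0.8  0.   0. ]
[ 0.50998814 -0.18432523] [-0.5 -0.4  0.3  0.7]
```

Emit:
jog_arm([
  [0.0035,-0.004,-0.002,0,0,0,-1],
  [0.0175,0,0.0303,0,0,0,-1],
  [0.02,0,0.0346,0,0,0,-1],
  [0.02,0,0.0346,0,0,0,-1],
  [0.0175,0,0.0303,0,0,0,-1],
])

```text
time_s: 10.5
ee_pos: [0.5178, -0.1847, 0.239]
eef_rot: [3.141, 0.523, 3.091]
force: [1.2, -0.4, -1.6]
grip_width: 0.0193
grip_force: 45.0
```

Emit:
jog_arm([
  [0.0125,0,0.0217,0,0,0,-1],
  [0.01,0,0.0173,0,0,0,-1],
  [0,0,0,0,0,0,-1],
])

```text
time_s: 10.8
ee_pos: [0.5174, -0.1845, 0.1932]
eef_rot: [3.139, 0.52, 3.09]
force: [0.7, 0.2, -0.5]
grip_width: 0.0193
grip_force: 45.0
```

Run:
```python
from h import *
o=ctrl.get_obs();print(o["ee_pos"],o["eef_rot"],o["force"])
a=ctrl.camera("scene")[:,:,::-1];b=ctrl.camera("side")[:,:,::-1]
A=cv2.resize(a[90:210,150:290],(392,336),interpolation=cv2.INTER_CUBIC);B=cv2.resize(b[80:200,220:360],(392,336),interpolation=cv2.INTER_CUBIC)
cv2.imwrite("pics/c5.png",np.hstack([A,B]))
```

```text
[ 0.51739281 -0.18448381  0.19320728] [3.13920017 0.52020224 3.08966377] [ 0.72098965  0.17429404 -0.51471212]
```

View pics/c5.png

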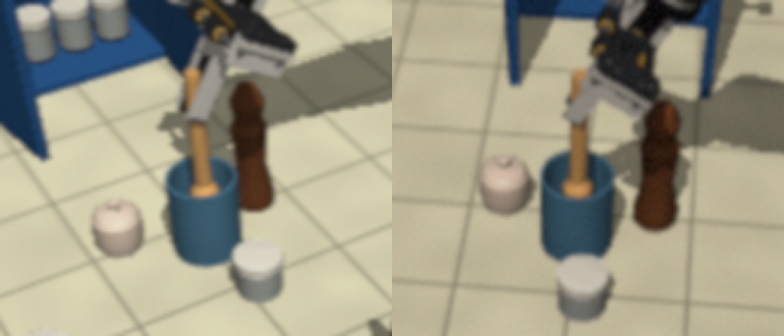

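Emit:
jog_arm([
  [0.006,0,0.0104,0,0,0,-1],
  [0.005,0,0.0087,0,0,0,-1],
  [0.0025,0,0.0043,0,0,0,-1],
  [0,0,0,0,0,0,-1],
])

```text
time_s: 11.3
ee_pos: [0.518, -0.1853, 0.1676]
eef_rot: [3.141, 0.523, 3.089]
force: [0.5, -0.7, -0.9]
grip_width: 0.0191
grip_force: 45.0
```

Emit:
jog_arm([
  [0.0015,0,0.0026,0,0,0,-1],
  [0.0015,0,0.0026,0,0,0,-1],
  [0,0,0,0,0,0,-1],
])

```text
time_s: 11.6
ee_pos: [0.5182, -0.1854, 0.1622]
eef_rot: [3.141, 0.524, 3.09]
force: [-0.1, 0.5, -1.5]
grip_width: 0.0192
grip_force: 45.0
```

Emit:
jog_arm([
  [0.0015,0,0.0026,0,0,0,-1],
  [0.001,0,0.0017,0,0,0,-1],
  [0,0,0,0,0,0,-1],
])

```text
time_s: 11.9
ee_pos: [0.5182, -0.1854, 0.1572]
eef_rot: [3.141, 0.524, 3.09]
force: [0.1, 0.5, -1.0]
grip_width: 0.0197
grip_force: 45.0
```

Emit:
jog_arm([
  [0.001,0,0.0017,0,0,0,-1],
  [0,0,0,0,0,0,-1],
])

```text
time_s: 12.1
ee_pos: [0.5182, -0.1854, 0.1553]
eef_rot: [3.141, 0.524, 3.09]
force: [-0.0, 0.4, -1.1]
grip_width: 0.019
grip_force: 45.0
```

Emit:
jog_arm([
  [0.001,0,0.0017,0,0,0,-1],
  [0,0,0,0,0,0,-1],
])

```text
time_s: 12.3
ee_pos: [0.5183, -0.1855, 0.1536]
eef_rot: [-3.141, 0.524, 3.09]
force: [-0.0, -0.2, -1.5]
grip_width: 0.0193
grip_force: 45.0
```

Emit:
jog_arm([
  [0.001,0,0.0017,0,0,0,-1],
  [0,0,0,0,0,0,-1],
])

```text
time_s: 12.5
ee_pos: [0.5194, -0.1859, 0.1535]
eef_rot: [-3.14, 0.528, 3.09]
force: [-1.8, 1.8, 12.8]
grip_width: 0.019
grip_force: 45.0
```

Emit:
jog_arm([
  [0.001,0,0.0017,0,0,0,-1],
  [0,0,0,0,0,0,-1],
])

```text
time_s: 12.7
ee_pos: [0.5202, -0.1865, 0.1531]
eef_rot: [-3.138, 0.531, 3.091]
force: [-4.1, 1.2, 21.8]
grip_width: 0.0196
grip_force: 45.0
```

Emit:
jog_arm([
  [0.001,0,0.0017,0,0,0,-1],
  [0,0,0,0,0,0,-1],
])

```text
time_s: 12.9
ee_pos: [0.5209, -0.1868, 0.1522]
eef_rot: [-3.138, 0.533, 3.091]
force: [-3.5, 3.3, 28.9]
grip_width: 0.0194
grip_force: 45.0
```

Emit:
jog_arm([
  [-0.002,0,-0.0035,0,0,0,-1],
  [0,0,0,0,0,0,-1],
  [0,0,0,0,0,0,-1],
], squeeze=10)

```text
time_s: 13.2
ee_pos: [0.5184, -0.1856, 0.1519]
eef_rot: [-3.141, 0.525, 3.09]
force: [-0.9, 1.1, 4.0]
grip_width: 0.0197
grip_force: 10.0
```

Emit:
jog_arm([
  [0,0,0,0,0,0,-0.5],
  [0,0,0,0,0,0,-0.3],
  [0,0,0,0,0,0,0],
  [0,0,0,0,0,0,0],
  [0,0,0,0,0,0,0],
])

```text
time_s: 13.7
ee_pos: [0.5181, -0.1854, 0.1516]
eef_rot: [3.142, 0.524, 3.09]
force: [-0.4, 0.4, -0.4]
grip_width: 0.0466
grip_force: 0.0
```

Emit:
jog_arm([
  [0,0,-0.02,0,0,0,0],
  [0,0,-0.03,0,0,0,0],
  [0,0,-0.04,0,0,0,0],
  [0,0,-0.045,0,0,0,0],
  [0,0,-0.03,0,0,0,0],
])

```text
time_s: 14.2
ee_pos: [0.4348, -0.1811, 0.2971]
eef_rot: [-3.14, 0.526, 3.091]
force: [0.5, 0.2, 0.1]
grip_width: 0.0472
grip_force: 0.0
```

Run:
```python
from h import *
o=ctrl.get_obs();print(o["ee_pos"],o["eef_rot"],o["force"])
a=ctrl.camera("scene")[:,:,::-1];b=ctrl.camera("side")[:,:,::-1]
A=cv2.resize(a[90:300,150:330],(400,467),interpolation=cv2.INTER_CUBIC);B=cv2.resize(b[80:290,190:370],(400,467),interpolation=cv2.INTER_CUBIC)
cv2.imwrite("pics/c6.png",np.hstack([A,B]))
```

```text
[ 0.43479737 -0.18111224  0.29714627] [-3.13984735  0.52589503  3.0905218 ] [0.52939176 0.22921894 0.07889943]
```

View pics/c6.png

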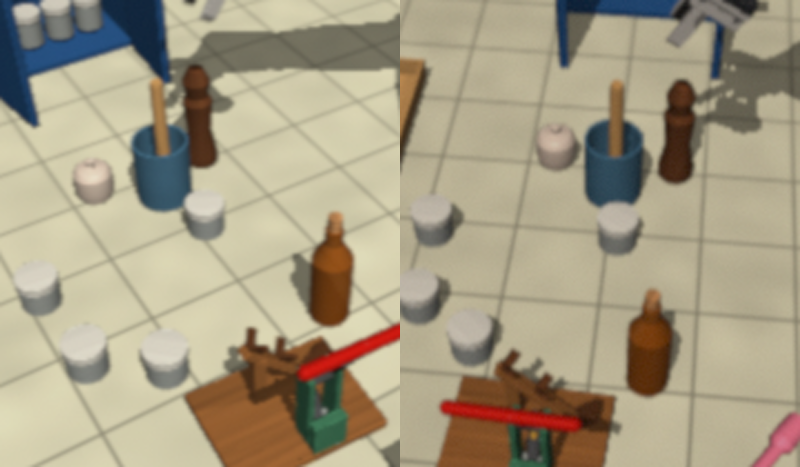

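Emit:
jog_arm([
  [0,0,0,0,0,0,0],
  [0,0,0,0,0,0,0],
  [0,0,0,0,0,0,0],
  [0,0,0,0,0,0,0],
  [0,0,0,0,0,0,0],
])

```text
time_s: 14.8
ee_pos: [0.4358, -0.1811, 0.294]
eef_rot: [3.141, 0.523, 3.09]
force: [-0.4, 0.4, 1.0]
grip_width: 0.0469
grip_force: 0.0
```

```bash
python3 -c "
from station import ctrl
print(ctrl.hand_in())"
```

```text
the job is handed in; nothing more can be done
None
```

Job handed in at about 15 s: the clamp was swung open first and stays open, the wooden pestle stands upright head-down in the blue crock with the gripper clear, and in the last pictures everything else is still standing in place; no verdict was shown.

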